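Tip one row of bearing balls into the kit bin

TASK

Stand the blue bin under the orange lip of the counting tray, then push the tray's orange bar so that it tips just far enough for the front row of three steel balls to roll off into the bin, and let the tray back down level with the other six balls still in their pockets. Leave the bin standing upright on the table with the three balls in it, do not touch the balls, and leave the hub, the jar and the brush where they are.

Things in the scene. Friction and masses are not known exactly. Their poses are not given: they have to be found in the camera images.
- stand_foot (a point): Foot of the fixed aluminium stand under the tray: the table point straight below the hinge's middle. -y points to where the balls come off, +y to the tray's back, x along the hinge, z up. The stand, 110 mm wide, lies behind y = +20 mm; only its ears at x = +-50 mm reach forward to y = -6 mm, 66 mm up, so the bin fits in under the lip.
- lip (a point): Middle of the top edge of the orange front lip of the black counting tray (88 mm wide in x, 75 mm deep), which holds 9 balls in 3 rows of 3. The tray's underside is 80 mm above the table; its hinge runs along x at its front lower edge, below the lip's front face. This point turns with the tray; tray level, its axes are those of stand_foot. Released balls land within 60 mm in front of it.
- push_bar (a point): Middle of the tray's orange push bar, 12 mm thick and 89 mm long along x, on two thin uprights at its ends. Tray level, it is 40 mm behind (+y) and 120 mm above the hinge, 200 mm above the table. Pushed towards -y (3 to 5 N) it tips the tray forward about the hinge; let go, the tray sinks back to level by its weight, damped.
- tray (a joint): Tilt of the tray in rad: 0 level (start), growing as its back rises and it tips towards its lip; stop at 1.1. The front row rolls over the lip (1.8 mm high) at about 0.56 (32 degrees); the other rows, behind ridges 4.2 mm high, spill from about 0.85 (49 degrees), or earlier if the tray is jerked.
- bin_mid (a point): Loose blue kit bin, open on top, 118 mm (x) by 92 mm (y) by 50 mm high, walls and floor 4 mm (a narrow rim adds 4 mm), 0.13 kg: its centre, 25 mm above its underside. z up; its handle points along -y. Well placed to catch the row when its handle points away from the tray and its centre is 40 mm in front of the lip's middle.
- bin_grip (a point): Grip point of the bin's stub handle: a level bar 16 mm wide (x), 50 mm long (y), 18 mm high, sticking out from the middle of the -y wall. The point is in the bar, 74 mm from the bin's centre and 37 mm above its underside. Axes as bin_mid. Gripped here the bin can be lifted and carried level.
- hub: Bystander: black spoked wheel hub, 90 mm in diameter and 26 mm high, lying flat; origin at the centre of its underside. To be left alone.
- jar: Bystander: white jar with green cap, 52 mm in diameter and 70 mm high; origin at the centre of its underside. To be left alone.
- brush: Bystander: hand brush, about 170 mm long, lying along its x axis on the table. To be left alone.
- ball1_center (a point): Centre of a steel ball, 24 mm in diameter, 57 g, in the front row of the tray (rows at 10, 34 and 59 mm behind the lip's front face; three balls a row at x = -28, 0, +28 mm).
- ball2_center (a point): Centre of a steel ball, 24 mm in diameter, 57 g, in the front row of the tray (rows at 10, 34 and 59 mm behind the lip's front face; three balls a row at x = -28, 0, +28 mm).
- ball3_center (a point): Centre of a steel ball, 24 mm in diameter, 57 g, in the front row of the tray (rows at 10, 34 and 59 mm behind the lip's front face; three balls a row at x = -28, 0, +28 mm).
- ball4_center (a point): Centre of a steel ball, 24 mm in diameter, 57 g, in the second row of the tray (rows at 10, 34 and 59 mm behind the lip's front face; three balls a row at x = -28, 0, +28 mm).
- ball5_center (a point): Centre of a steel ball, 24 mm in diameter, 57 g, in the second row of the tray (rows at 10, 34 and 59 mm behind the lip's front face; three balls a row at x = -28, 0, +28 mm).
- ball6_center (a point): Centre of a steel ball, 24 mm in diameter, 57 g, in the second row of the tray (rows at 10, 34 and 59 mm behind the lip's front face; three balls a row at x = -28, 0, +28 mm).
- ball7_center (a point): Centre of a steel ball, 24 mm in diameter, 57 g, in the third row of the tray (rows at 10, 34 and 59 mm behind the lip's front face; three balls a row at x = -28, 0, +28 mm).
- ball8_center (a point): Centre of a steel ball, 24 mm in diameter, 57 g, in the third row of the tray (rows at 10, 34 and 59 mm behind the lip's front face; three balls a row at x = -28, 0, +28 mm).
- ball9_center (a point): Centre of a steel ball, 24 mm in diameter, 57 g, in the third row of the tray (rows at 10, 34 and 59 mm behind the lip's front face; three balls a row at x = -28, 0, +28 mm).
Things that resemble listed ones, but are neither listed nor needed, are in the scene too. Of the things that look like the part that bears stand_foot, the larger one is meant. There is more than one size of the part that bears bin_mid; the job needs the smaller.

How it is judged:
By the outcome, as a careful person would: the job done as asked, in the order asked, and still so for the second after the job is handed in, with the robot touching nothing.
It also fails if it takes over 64 s, if anything falls off the work surface, if the arm or the gripper's body presses on something with over 40 N, if the wrist force passes 120 N, or if a joint passes its speed limit or range.

ROBOT

A 7-joint arm with a two-finger parallel gripper is mounted at the origin on the work surface. World frame = base frame: x ahead of the robot, y to its left, z up, the work surface at z = 0. Lengths are in m, angles in rad, forces in N, time in s.
With the tool pointing down it reaches from about 0.425 to 1.025 m from the base axis. Payload 3.6 kg.
Tool frame: the origin (TCP) lies on the centre line of the jaws, within the pads' length; the fingertips stand 14 mm ahead of it and the grasp point (between the pads) lies 5 mm behind it (bot.tip_reach is the distance from the TCP to the fingertips, in m); x points along the fingers, y is the direction in which the jaws open and shut, and the axes are right-handed (so a half turn about x gives the same grasp; the last joint's range is limited). The gripper opens to 85 mm and grips with 20 to 120 N. Pads are 22 mm wide; open, the fingers measure 114 mm over their backs; the gripper's body (76 mm by 85 mm) begins 54 mm behind the grasp point. The pads swing forward as they close: fully open they stand 13 mm farther back than shut.
Start: joints at [1.165, 0.591, 0.048, 1.609, -0.033, 0.943, -0.034], TCP at [0.222, -0.69, 0.245] pointing down, gripper open.
Joint ranges: [-2.69, 2.69], [-0.47, 2.24], [-1.27, 1.36], [0.19, 2.51], [-1.53, 4.68], [0.08, 2.07], [-3.09, 3.09]. Speed limits (rad/s): [2.57, 2.57, 3.14, 3.14, 3.14, 3.14, 3.14].

INTERFACE

Orientations are given as a unit quaternion [x, y, z, w].
In Python, from bench import bot gives the robot as it stands.
- The arm moves only by the tool arm_command, never from a script. Its argument "moves" is a list of rows, each a list of 3 entries, a list of its own where there are three numbers: the shift along the world's x, y, z in m, then the turn, a rotation vector about the world's x, y, z in degrees, then the closure in counts, from 0 (fully open) to 255 (shut). In form: [[[tx, ty, tz], [ax, ay, az], grip], ...]. A call has 1 to 12 rows; each row is the pose to reach, as a shift and turn from the pose measured when the call began; what a row does not reach only later rows make up. A row lasts 1/10 s, in which the tool goes at most 50 mm and 8.59 degrees, less where a joint would pass 70% of its speed; a pose out of reach is approached as far as the arm can. A call with a gripper value outside its range is refused whole. The fingers move at their own pace and stop on an object; the grip force is fixed at half the most. Time passes only in rows, so rows that repeat a pose let the fingers close. It gives the time, the measured TCP pose, the force and the opening at its end, in the units of the state.
- bot.get_obs(): the state, without advancing time (a new reading comes with each control period).
- bot.read_camera(name): name is "scene" or "side" or "wrist"; returns the picture (384x512x3 uint8, red, green, blue); there is no depth.
- bot.camera_model(name): a dict with "vertical_fov" (degrees; the focal length in pixels is half the picture's height over the tangent of half this angle, whatever the lens; pixels are square), "cx", "cy" (the principal point, pixels), "rvec" (rotation vector, rad) and "tvec" (3), from world to camera coordinates, as OpenCV has them. Camera axes: x right, y down, z forward; pixel columns grow to the right and rows downward; lengths in m; the calibration is good to about 2 mm. The wrist camera is an equidistant fisheye: a pixel r from the principal point sees the ray r / f radians off the axis. A picture is of the moment at which its call begins: read the wrist's pose just before it. camera_model takes no time and is no camera call; for the wrist camera it gives the pose at the moment of the call.
- bot.job_done(): hands the job in, once; it reports no verdict.
The state is a dict: "t": time; "joint_pos": joint angles; "dq": joint speeds; "joint_torque": joint torques, N m; "ee_pos": TCP position; "orientation": TCP orientation; "ft_force": force on the tool from outside, world axes, zero at the start; "ft_torque": the same for the moment, N m; "gripper_width": finger opening in m.
Only numpy, scipy, OpenCV 4.12 (cv2) and the standard library are available. Lean on these libraries where they do the work, as an engineer would, in place of code of your own. Each camera call takes 0.05 s, during which the arm holds its last target. There are 200 camera calls.

## Working session

There is one attempt and no reset: what is moved stays moved. The work goes in short steps, Python scripts to look and compute and a tool call to move; the robot and the scene stay as the last step left them, time stands still between calls to the robot, and variables do not carry over. Pictures are saved under pics/ and viewed, about 8 in all and at most 12, crops included, and the job is handed in when it is done.

Besides the shell and the picture viewer there is one more tool, called after ">>>" as a command line: name --argument value ..., lists and objects as JSON in quotes. arm_command: Moves the arm, as the interface text tells. Its arguments: {"type":"object","properties":{"moves":{"type":"array","items":{"type":"array"}}},"required":["moves"]}

```bash
mkdir -p pics
cat > h.py <<'E'
import numpy as np, cv2
from bench import bot
def K(m):
    f=192/np.tan(np.radians(m["vertical_fov"])/2); return np.array([[f,0,m["cx"]],[0,f,m["cy"]],[0,0,1]])
def proj(n,P,m=None):
    m=m or bot.camera_model(n); return cv2.projectPoints(np.array(P,float).reshape(-1,1,3),np.array(m["rvec"]),np.array(m["tvec"]),K(m),None)[0][:,0]
def ray(n,uv):
    m=bot.camera_model(n); R=cv2.Rodrigues(np.array(m["rvec"]))[0]; d=R.T@np.linalg.inv(K(m))@np.array([uv[0],uv[1],1.]); return -R.T@np.array(m["tvec"]),d
def onz(n,uv,z):
    c,d=ray(n,uv); return c+d*(z-c[2])/d[2]
def snap(n,f): 
    im=bot.read_camera(n); cv2.imwrite(f"pics/{f}.png",im[:,:,::-1]); return im
E
python3 - <<'E'
from h import *
a=snap("scene","s0");b=snap("side","d0")
for n in("scene","side"): 
    m=bot.camera_model(n); print(n,m,ray(n,(256,192)))
o=bot.get_obs();print(o["t"],o["ee_pos"],o["orientation"],o["gripper_width"],bot.tip_reach)
E
```

```text
scene {'vertical_fov': 55.749833409734904, 'cx': 253.54965559147414, 'cy': 182.13204449148904, 'rvec': array([ 1.62100535,  1.78940823, -0.87594814]), 'tvec': array([ 0.14183997, -0.24101677,  1.59816699])} (array([1.40243928, 0.02357928, 0.81544678]), array([-0.75763703, -0.08683778, -0.64747961]))
side {'vertical_fov': 56.74967760989621, 'cx': 261.47490310614944, 'cy': 188.92776416145156, 'rvec': array([ 0.43019394, -2.71713824,  1.26086703]), 'tvec': array([0.50602908, 0.24935378, 0.99946329])} (array([0.31239956, 0.72897108, 0.82956452]), array([ 0.23436977, -0.71938944, -0.65411127]))
0.1 [ 0.22219378 -0.68932534  0.24420741] [-0.69837296 -0.11054286  0.69868165 -0.10908456] 0.08508150976793519 0.014
```

```bash
python3 -c "
import cv2,numpy as np
a=cv2.imread('pics/s0.png');b=cv2.imread('pics/d0.png')
cv2.imwrite('pics/a2.png',cv2.resize(a,(800,600),interpolation=cv2.INTER_CUBIC));cv2.imwrite('pics/b2.png',cv2.resize(b,(800,600),interpolation=cv2.INTER_CUBIC))"
```

```text
(no output)
```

View pics/a2.png

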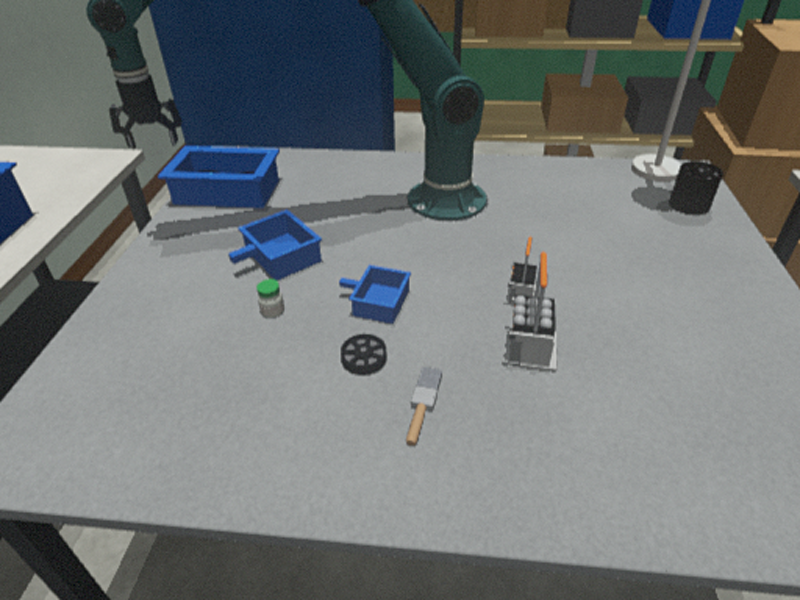

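View pics/b2.png

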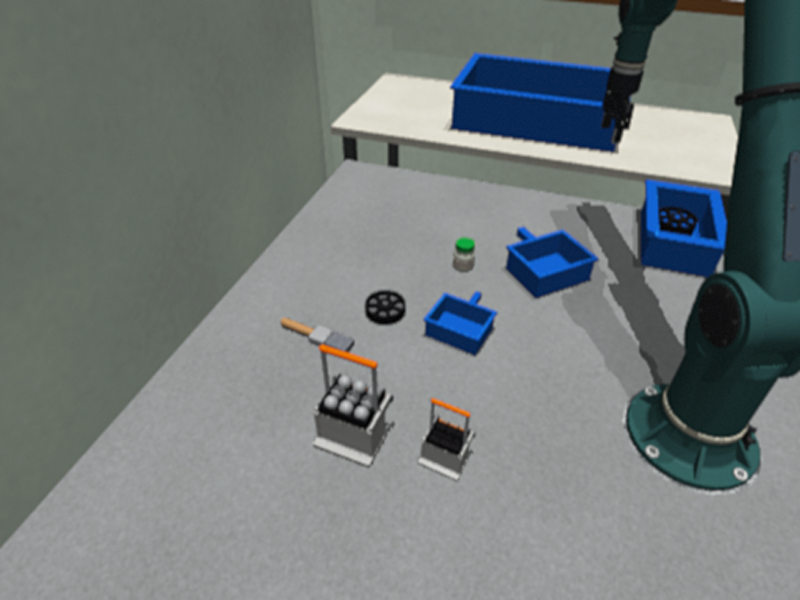

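The scene view shows:
- **Bins:** a small one at (380,292), a medium one at (280,243) and a big box at (220,175).
- **Trays:** a large one with balls at (532,330) and a small empty one at (522,280).

The small bin and the large ball-filled tray fit the description. I'll confirm both in an enlarged crop.

```bash
python3 -c "
import cv2,numpy as np
a=cv2.imread('pics/s0.png');b=cv2.imread('pics/d0.png')
c=lambda i,x,y:cv2.resize(i[y:y+74,x:x+100],(400,296),interpolation=cv2.INTER_CUBIC)
cv2.imwrite('pics/c.png',np.vstack([np.hstack([c(a,290,168),c(a,190,150)]),np.hstack([c(b,180,222),c(b,240,165)])]))"
```

```text
(no output)
```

View pics/c.png

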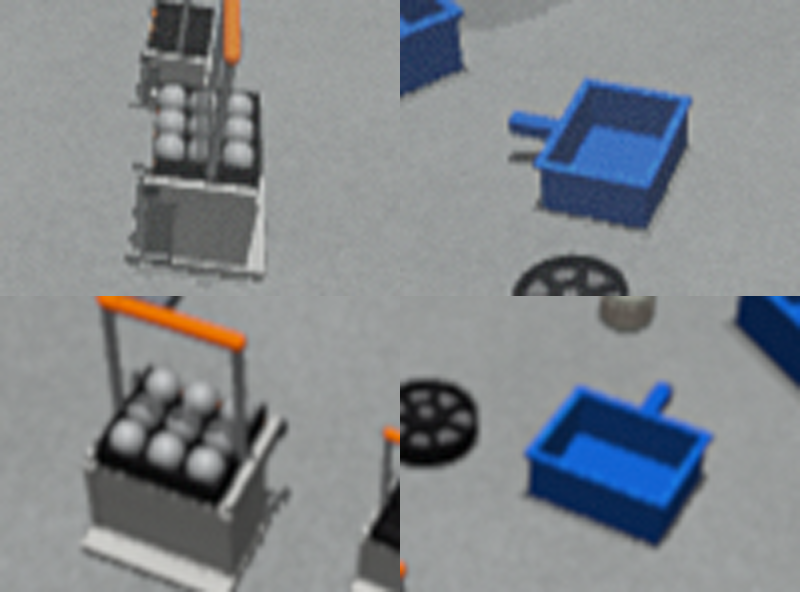

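Crop reading: the loaded tray has its lip towards world -y, since the stand's back plate is on the +y side. The small bin's handle points roughly -y. Next I fit poses from corners and the orange bar.

```bash
cat >> h.py <<'E'
from scipy.optimize import least_squares
def T(p,P):
    c,s=np.cos(p[2]),np.sin(p[2]); P=np.array(P,float); return np.c_[p[0]+c*P[:,0]-s*P[:,1],p[1]+s*P[:,0]+c*P[:,1],P[:,2]]
def fit(obs,p0):
    ms={n:bot.camera_model(n) for n in obs}
    f=lambda p:np.concatenate([(proj(n,T(p,[q[0] for q in o]),ms[n])-[q[1] for q in o]).ravel() for n,o in obs.items()])
    r=least_squares(f,p0,loss='soft_l1'); return r.x,f(r.x).reshape(-1,2).round(1)
E
python3 - <<'E'
from h import *
S=lambda x,y:(190+x/4-.4,150+y/4-.4)
D=lambda x,y:(240+x/4-.4,165+y/4-.4)
a,b,h=.061,.048,.05   # incl. half of the rim
obs={"scene":[((-a,-b,h),S(186,82)),((-a,b,h),S(290,98)),((a,b,h),S(250,187)),((a,-b,h),S(140,163)),((.059,.046,0),S(245,228)),((.059,-.046,0),S(142,208)),((0,-.098,.037),S(114,123))],
"side":[((a,-b,h),D(182,92)),((-a,-b,h),D(312,140)),((-a,b,h),D(262,208)),((a,b,h),D(130,155)),((.059,.046,0),D(130,203)),((-.059,.046,0),D(256,248)),((-.059,-.046,0),D(300,208)),((0,-.098,.037),D(266,90))]}
p,r=fit(obs,[.6,-.1,0]);print("bin",p.round(4),r.tolist())
for n,w in(("scene",(330,345,150,190)),("side",(200,245,218,240))):
    im=cv2.imread(f"pics/{'s0' if n=='scene' else 'd0'}.png")[:,:,::-1].astype(int)
    m=(im[...,0]>150)&(im[...,2]<90)&(im[...,0]-im[...,2]>100)
    k,l,st,ct=cv2.connectedComponentsWithStats(m.astype(np.uint8))
    for i in range(1,k):
        if st[i,4]>25:
            ys,xs=np.nonzero(l==i);q=np.c_[xs,ys].astype(float);c=q.mean(0);v=np.linalg.svd(q-c,full_matrices=False)[2][0];t=(q-c)@v
            print(n,st[i],c.round(1),(c+v*t.min()).round(1),(c+v*t.max()).round(1),onz(n,c,.2).round(4),onz(n,c+v*t.min(),.2).round(4),onz(n,c+v*t.max(),.2).round(4))
E
```

```text
bin [ 0.4583 -0.125  -0.2069] [[0.7, -0.9], [0.7, -0.2], [-0.3, -0.3], [-0.6, 0.1], [0.9, 0.4], [0.7, -0.0], [-0.8, -0.6], [-0.7, -0.7], [-0.0, -0.6], [0.5, 0.2], [-1.0, 0.0], [-0.7, -1.1], [0.2, 0.7], [0.5, -6.5], [0.3, 0.4]]
scene [346 162   4  21  82] [347.5 172. ] [347.4 162. ] [347.6 182. ] [0.5749 0.1861 0.2   ] [0.5266 0.1902 0.2   ] [0.6199 0.1822 0.2   ]
side [204 220  37  15 153] [222.  227.3] [204.2 221.3] [240.2 233.5] [0.5751 0.187  0.2   ] [0.6242 0.182  0.2   ] [0.5263 0.192  0.2   ]
side [276 255  25  12  73] [288.  260.4] [275.8 255.4] [299.9 265.3] [0.3982 0.234  0.2   ] [0.4276 0.229  0.2   ] [0.3701 0.2388 0.2   ]
```

Run:
```python
from h import *
from scipy.spatial.transform import Rotation as R
B=lambda x,y:(180+x/4-.4,222+(y-296)/4-.4)
A=lambda x,y:(290+x/4-.4,168+y/4-.4)
for z in(.096,.1):
    obs={"side":[((.0445,.04,.2),(204.2,221.3)),((-.0445,.04,.2),(240.2,233.5)),((.028,.059,z),B(127,435)),((0,.059,z),B(165,450)),((-.028,.059,z),B(205,464)),((.028,.01,z),B(162,384)),((0,.01,z),B(200,399))],
    "scene":[((-.0445,.04,.2),(347.4,162)),((.0445,.04,.2),(347.6,182)),((.028,.01,z),A(170,146)),((-.028,.01,z),A(172,97)),((.028,.059,z),A(238,153)),((-.028,.059,z),A(240,105))]}
    p,r=fit(obs,[.57,.147,-.09]);print("tray",p.round(4),r.tolist())
print("bin target",T(p,[(0,-.04,0)]),"grip target",T(p,[(0,-.114,0)]),"push start",T(p,[(0,.08,0)]))
print("grip now",T((.4583,-.125,-.2069),[(0,-.074,0)]))
for n,q in(("hub",(363,353)),("brush",(428,372)),("jar",(270,310))): print(n,onz("scene",np.array(q)/1.5625,.013).round(3))
print("small tray",onz("side",(288,260),.13).round(3))
o=bot.get_obs();M=R.from_quat(o["orientation"]).as_matrix();print(M.round(3),o["ee_pos"])
```

```text
tray [ 0.5702  0.147  -0.0944] [[2.1, 0.7], [-1.2, -0.7], [0.3, 0.4], [0.4, 0.2], [0.1, 0.2], [0.5, -0.0], [0.3, -0.5], [0.4, 0.6], [0.1, -0.3], [-0.0, 0.7], [0.1, 0.7], [0.1, 1.0], [-0.4, 0.6]]
tray [ 0.5705  0.1477 -0.0885] [[1.9, 1.0], [-1.3, -0.5], [0.1, -0.3], [0.2, -0.6], [0.0, -0.6], [0.2, -0.8], [0.0, -1.4], [0.6, 0.6], [0.5, -0.3], [0.4, -0.2], [0.5, -0.2], [0.7, 0.0], [0.0, -0.4]]
bin target [[0.56700163 0.1078534  0.        ]] grip target [[0.56045766 0.03414332 0.        ]] push start [[0.57761347 0.22738327 0.        ]]
grip now [[ 0.4430984  -0.19742176  0.        ]]
hub [ 0.63  -0.14   0.013]
brush [ 0.668 -0.01   0.013]
jar [ 0.521 -0.36   0.013]
small tray [0.408 0.178 0.13 ]
[[-0.001  0.307 -0.952]
 [ 0.002 -0.952 -0.307]
 [-1.    -0.002  0.   ]] [ 0.22219378 -0.68932534  0.24420741]
```

>>> arm_command --moves '[[[0.221,0.492,0],[0,0,60.2],0],[[0.221,0.492,0],[0,0,60.2],0],[[0.221,0.492,0],[0,0,60.2],0],[[0.221,0.492,0],[0,0,60.2],0],[[0.221,0.492,0],[0,0,60.2],0],[[0.221,0.492,0],[0,0,60.2],0],[[0.221,0.492,0],[0,0,60.2],0],[[0.221,0.492,0],[0,0,60.2],0],[[0.221,0.492,0],[0,0,60.2],0],[[0.221,0.492,0],[0,0,60.2],0],[[0.221,0.492,0],[0,0,60.2],0],[[0.221,0.492,0],[0,0,60.2],0]]'

```text
t: 1.3
ee_pos: [0.4459, -0.1909, 0.2445]
orientation: [0.547, 0.449, -0.546, 0.448]
ft_force: [-0.4, 0.2, -0.4]
gripper_width: 0.0855
```

>>> arm_command --moves '[[[-0.003,-0.0065,-0.05],[0,0,0],0],[[-0.003,-0.0065,-0.1],[0,0,0],0],[[-0.003,-0.0065,-0.13],[0,0,0],0],[[-0.003,-0.0065,-0.13],[0,0,0],0],[[-0.003,-0.0065,-0.13],[0,0,0],0]]'

```text
t: 1.8
ee_pos: [0.4427, -0.1978, 0.1145]
orientation: [0.547, 0.449, -0.546, 0.447]
ft_force: [-0.4, 0.8, 0.1]
gripper_width: 0.0855
```

Run:
```python
from h import *
from scipy.spatial.transform import Rotation as R
o=bot.get_obs();M=R.from_quat(o["orientation"]).as_matrix();print(M.round(3),np.degrees(np.arctan2(M[1,1],M[0,1])),o["ee_pos"])
w=snap("wrist","w1");a=snap("scene","s1")
c=cv2.resize(a[140:240,170:303],(399,300),interpolation=cv2.INTER_CUBIC)
cv2.imwrite("pics/v1.png",np.hstack([cv2.resize(w,(400,300)),c])[:,:,::-1])
```

```text
[[-0.001  0.981 -0.196]
 [ 0.003 -0.196 -0.981]
 [-1.    -0.002 -0.003]] -11.319021039783584 [ 0.44266356 -0.19778185  0.11453238]
```

View pics/v1.png

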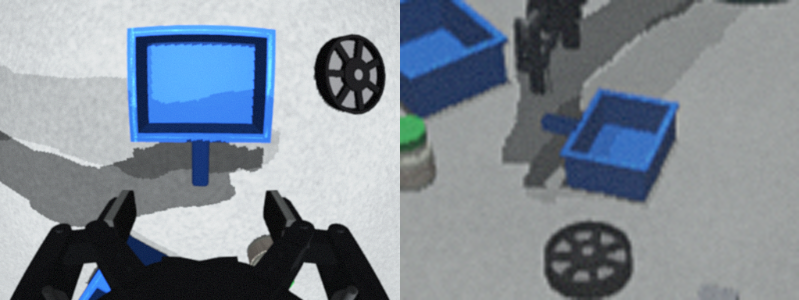

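The wrist view shows the handle centred at (200,160), between symmetric fingers. The medium bin's edge sits at lower left. I'll check the finger clearance to it and back-project the handle.

Run:
```python
from h import *
m=bot.camera_model("wrist");f=192/np.tan(np.radians(m["vertical_fov"])/2);Rm=cv2.Rodrigues(np.array(m["rvec"]))[0];C=-Rm.T@np.array(m["tvec"])
def wz(u,v,z):
    d=np.array([u*1.28-m["cx"],v*1.28-m["cy"]]);r=np.hypot(*d);t=r/f;q=Rm.T@np.r_[d/r*np.sin(t),np.cos(t)];return (C+q*(z-C[2])/q[2]).round(4)
print("handle end top mid",wz(200.5,186,.046),"expect",T((.4583,-.125,-.2069),[(0,-.098,0)]))
for q in((129,30),(274,32),(129,141),(270,141)): print(wz(*q,.05))
print(T((.4583,-.125,-.2069),[(-.061,.048,0),(.061,.048,0),(-.061,-.048,0),(.061,-.048,0)]).round(4))
for q in((322,238),(288,212),(275,258),(320,258)): print("med",onz("scene",np.array(q)/1.5625,.07).round(3))
from scipy.spatial.transform import Rotation as R
```

```text
handle end top mid [ 0.4409 -0.2208  0.046 ] expect [[ 0.43816815 -0.2209099   0.        ]]
[ 0.4096 -0.0671  0.05  ]
[ 0.5301 -0.0925  0.05  ]
[ 0.3865 -0.1628  0.05  ]
[ 0.5115 -0.1877  0.05  ]
[[ 0.4085 -0.0655  0.    ]
 [ 0.5279 -0.0906  0.    ]
 [ 0.3887 -0.1594  0.    ]
 [ 0.5081 -0.1845  0.    ]]
med [ 0.322 -0.282  0.07 ]
med [ 0.215 -0.392  0.07 ]
med [ 0.409 -0.371  0.07 ]
med [ 0.401 -0.27   0.07 ]
```

>>> arm_command --moves '[[[0.001,-0.001,-0.04],[0,0,0],0],[[0.001,-0.001,-0.07],[0,0,0],0],[[0.001,-0.001,-0.0825],[0,0,0],0],[[0.001,-0.001,-0.0825],[0,0,0],0],[[0.001,-0.001,-0.0825],[0,0,0],255],[[0.001,-0.001,-0.0825],[0,0,0],255],[[0.001,-0.001,-0.0825],[0,0,0],255],[[0.001,-0.001,-0.0825],[0,0,0],255],[[0.001,-0.001,-0.0825],[0,0,0],255],[[0.001,-0.001,-0.0825],[0,0,0],255],[[0.001,-0.001,-0.0825],[0,0,0],255]]'

```text
t: 3.0
ee_pos: [0.445, -0.1992, 0.0341]
orientation: [0.548, 0.448, -0.546, 0.449]
ft_force: [0.3, 0.3, 5.9]
gripper_width: 0.0147
```

>>> arm_command --moves '[[[0,0,0],[0,0,0],255],[[0,0,0.01],[0,0,0],255],[[0,0,0.02],[0,0,0],255],[[0,0,0.03],[0,0,0],255],[[0,0,0.04],[0,0,0],255],[[0,0,0.05],[0,0,0],255],[[0,0,0.06],[0,0,0],255],[[0,0,0.06],[0,0,0],255]]'

```text
t: 3.8
ee_pos: [0.4458, -0.1996, 0.0956]
orientation: [0.549, 0.447, -0.545, 0.449]
ft_force: [0.1, 0.2, -2.4]
gripper_width: 0.015
```

>>> arm_command --moves '[[[0.012,0.017,0],[0,0,0.7],255],[[0.028,0.04,0],[0,0,1.6],255],[[0.047,0.067,0],[0,0,2.7],255],[[0.066,0.095,0],[0,0,3.8],255],[[0.084,0.12,0],[0,0,4.8],255],[[0.1,0.143,0],[0,0,5.7],255],[[0.107,0.1535,0],[0,0,6.1],255],[[0.107,0.1535,-0.02],[0,0,6.1],255],[[0.107,0.1535,-0.04],[0,0,6.1],255],[[0.107,0.1535,-0.052],[0,0,6.1],255],[[0.107,0.1535,-0.052],[0,0,6.1],255]]'

```text
t: 4.9
ee_pos: [0.5508, -0.0469, 0.0419]
orientation: [0.523, 0.476, -0.522, 0.477]
ft_force: [0.1, 0.2, -1.2]
gripper_width: 0.0154
```

Run:
```python
from h import *
from scipy.spatial.transform import Rotation as R
o=bot.get_obs();M=R.from_quat(o["orientation"]).as_matrix();print(M[:,0].round(3),np.degrees(np.arctan2(M[1,1],M[0,1])),o["ee_pos"],o["ft_force"])
a=snap("scene","s2");b=snap("side","d2");w=snap("wrist","w2")
c=lambda i,x,y:cv2.resize(i[y:y+100,x:x+133],(400,300),interpolation=cv2.INTER_CUBIC)
cv2.imwrite("pics/v2.png",np.vstack([np.hstack([c(a,250,150),c(b,180,190)]),np.hstack([cv2.resize(w,(400,300)),np.zeros((300,400,3),np.uint8)])])[:,:,::-1])
```

```text
[ 0.001  0.    -1.   ] -5.275264214468929 [ 0.55084999 -0.04692828  0.04193003] [ 0.07959843  0.21525953 -1.17433521]
```

View pics/v2.png

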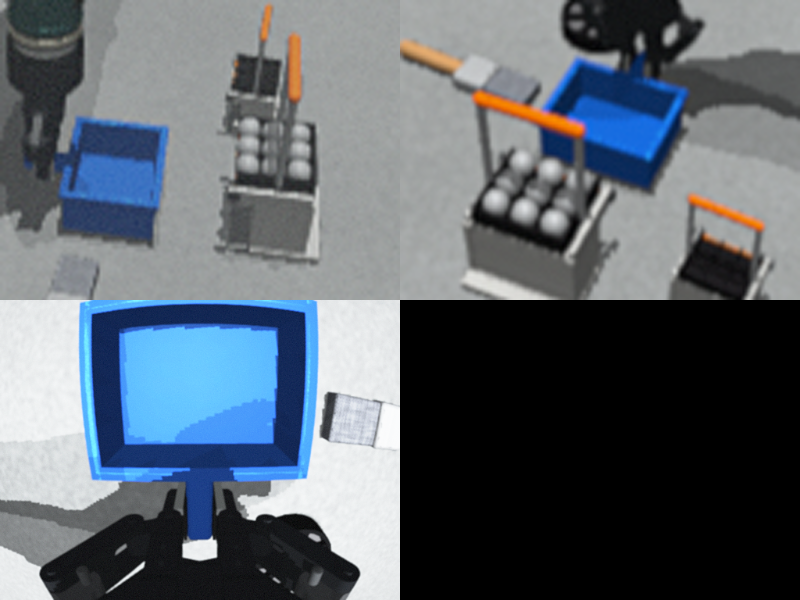

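The bin is held level, with about 20 mm clearance to the brush at (345,420). I'll fit the held bin's pose before sliding it in.

Run:
```python
from h import *
S=lambda x,y:(250+x/3.0075-.4,150+y/3-.4)
D=lambda x,y:(180+x/3.0075-.4,190+y/3-.4)
a,b=.061,.048
for dz in(.004,.008):
    h=.05+dz
    obs={"scene":[((-a,-b,h),S(77,119)),((-a,b,h),S(167,127)),((a,b,h),S(156,208)),((a,-b,h),S(62,196))],
    "side":[((a,-b,h),D(175,59)),((-a,-b,h),D(287,89)),((-a,b,h),D(258,164)),((a,b,h),D(142,125))]}
    p,r=fit(obs,[.56,.03,-.09]);print(p.round(4),r.tolist())
print(T((.5703,.1473,-.0915),[(0,-.04,0)]))
```

```text
[ 0.5561  0.0264 -0.0519] [[-0.3, 0.0], [-0.6, -0.0], [1.0, -0.7], [0.1, 0.2], [1.0, 0.7], [0.5, 0.8], [-0.7, -1.9], [-0.9, -0.4]]
[ 0.5572  0.0274 -0.049 ] [[-0.0, -0.6], [-0.3, -0.7], [1.5, -1.4], [0.5, -0.5], [0.5, -0.1], [0.0, -0.0], [-1.1, -2.7], [-1.5, -1.1]]
[[0.5666451  0.10746733 0.        ]]
```

>>> arm_command --moves '[[[0.0015,0.012,0],[0,0,0],255],[[0.003,0.027,0],[0,0,0],255],[[0.005,0.044,0],[0,0,0],255],[[0.007,0.06,0],[0,0,0],255],[[0.009,0.073,0],[0,0,0],255],[[0.0095,0.0805,0],[0,0,0],255],[[0.0095,0.0805,-0.003],[0,0,0],255],[[0.0095,0.0805,-0.006],[0,0,0],255],[[0.0095,0.0805,-0.0085],[0,0,0],255],[[0.0095,0.0805,-0.0085],[0,0,0],255]]'

```text
t: 6.05
ee_pos: [0.562, 0.0327, 0.035]
orientation: [0.524, 0.475, -0.522, 0.477]
ft_force: [-0.5, 0.0, -1.5]
gripper_width: 0.0151
```

>>> arm_command --moves '[[[-0.0015,0.001,-0.001],[0,0,0],255],[[-0.0015,0.001,-0.002],[0,0,0],255],[[-0.0015,0.001,-0.002],[0,0,0],255]]'

```text
t: 6.35
ee_pos: [0.5615, 0.0329, 0.0342]
orientation: [0.525, 0.474, -0.522, 0.477]
ft_force: [1.1, -1.8, 7.5]
gripper_width: 0.0152
```

>>> arm_command --moves '[[[0,0,0],[0,0,0],150],[[0,0,0],[0,0,0],100],[[0,0,0],[0,0,0],0],[[0,0,0],[0,0,0],0],[[0,0,0],[0,0,0],0],[[0,0,0],[0,0,0],0],[[0,0,0.02],[0,0,0],0],[[0,-0.01,0.06],[0,0,0],0],[[0,-0.03,0.11],[0,0,0],0],[[0,-0.05,0.16],[0,0,0],0],[[0,-0.05,0.21],[0,0,0],0],[[0,-0.05,0.25],[0,0,0],0]]'

```text
t: 7.55
ee_pos: [0.561, -0.0185, 0.2863]
orientation: [0.525, 0.473, -0.522, 0.477]
ft_force: [1.2, 0.4, -0.4]
gripper_width: 0.0851
```

Run:
```python
from h import *
a=snap("scene","s3");b=snap("side","d3");w=snap("wrist","w3")
c=lambda i,x,y:cv2.resize(i[y:y+75,x:x+100],(400,300),interpolation=cv2.INTER_CUBIC)
cv2.imwrite("pics/v3.png",np.vstack([np.hstack([c(a,270,160),c(b,185,195)]),np.hstack([cv2.resize(w,(400,300)),np.zeros((300,400,3),np.uint8)])])[:,:,::-1])
```

```text
(no output)
```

View pics/v3.png

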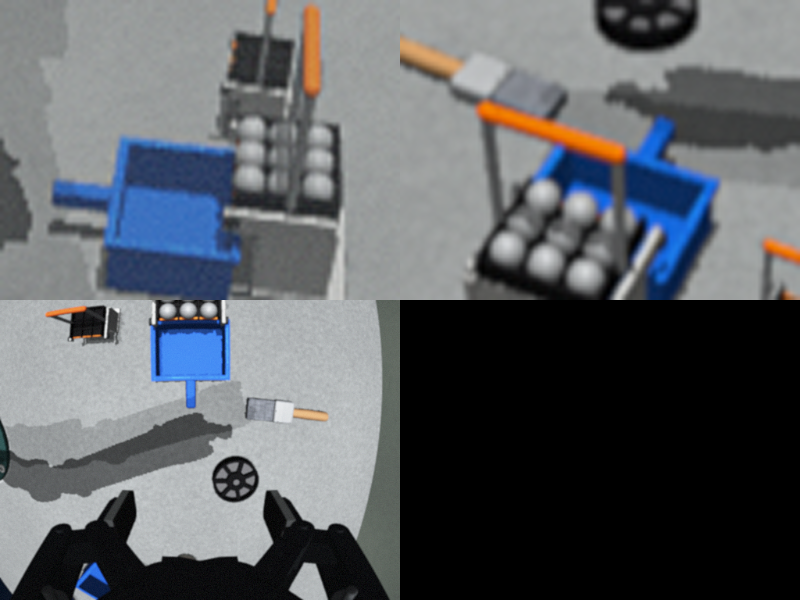

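Wrist view: the bin stands upright, centred under the lip (bin columns 150–230, lip at row 320), handle pointing away. Now I go behind the bar with the fingers shut.

>>> arm_command --moves '[[[0.003,0.04,0],[0,0,0],255],[[0.006,0.085,0],[0,0,0],255],[[0.009,0.13,0],[0,0,0],255],[[0.012,0.175,0],[0,0,0],255],[[0.015,0.22,0],[0,0,0],255],[[0.017,0.25,0],[0,0,0],255],[[0.017,0.25,0],[0,0,0],255],[[0.017,0.25,-0.03],[0,0,0],255],[[0.017,0.25,-0.06],[0,0,0],255],[[0.017,0.25,-0.085],[0,0,0],255],[[0.017,0.25,-0.092],[0,0,0],255],[[0.017,0.25,-0.092],[0,0,0],255]]'

```text
t: 8.9
ee_pos: [0.5794, 0.2315, 0.1938]
orientation: [0.526, 0.472, -0.521, 0.479]
ft_force: [0.2, 0.9, -0.3]
gripper_width: 0.0001
```

>>> arm_command --moves '[[[-0.001,-0.006,0],[0,0,0],255],[[-0.001,-0.012,0],[0,0,0],255],[[-0.002,-0.017,0],[0,0,0],255],[[-0.002,-0.02,0],[0,0,0],255],[[-0.002,-0.022,0],[0,0,0],255],[[-0.002,-0.022,0],[0,0,0],255]]'

```text
t: 9.5
ee_pos: [0.5776, 0.2091, 0.1942]
orientation: [0.526, 0.472, -0.521, 0.479]
ft_force: [0.8, 0.0, 0.1]
gripper_width: -0.0
```

>>> arm_command --moves '[[[0,-0.001,0],[0,0,0],255],[[0,-0.002,0],[0,0,0],255],[[0,-0.003,0],[0,0,0],255],[[0,-0.003,0],[0,0,0],255]]'

```text
t: 9.9
ee_pos: [0.5776, 0.206, 0.1941]
orientation: [0.526, 0.472, -0.521, 0.479]
ft_force: [-1.2, 0.7, -0.1]
gripper_width: -0.0
```

>>> arm_command --moves '[[[0,-0.001,0],[0,0,0],255],[[0,-0.002,0],[0,0,0],255],[[0,-0.003,0],[0,0,0],255],[[0,-0.003,0],[0,0,0],255]]'

```text
t: 10.3
ee_pos: [0.5776, 0.203, 0.1941]
orientation: [0.526, 0.472, -0.521, 0.479]
ft_force: [-0.8, -0.2, 0.2]
gripper_width: 0.0004
```

>>> arm_command --moves '[[[0,-0.001,0],[0,0,0],255],[[0,-0.002,0],[0,0,0],255],[[0,-0.003,0],[0,0,0],255],[[0,-0.003,0],[0,0,0],255]]'

```text
t: 10.7
ee_pos: [0.5775, 0.2013, 0.1946]
orientation: [0.526, 0.472, -0.521, 0.479]
ft_force: [-1.7, 4.4, 1.7]
gripper_width: -0.0001
```

```bash
cat >> h.py <<'E'
def bar(n):
    im=bot.read_camera(n).astype(int); m=(im[...,0]>150)&(im[...,2]<90)&(im[...,0]-im[...,2]>100)
    k,l,st,ct=cv2.connectedComponentsWithStats(m.astype(np.uint8)); return [(s.tolist(),c.round(1).tolist()) for s,c in zip(st[1:],ct[1:]) if s[4]>15]
E
python3 -c "
from h import *
print(bar('scene'),bar('side'),[bot.get_obs()['ft_force'].round(1) for _ in range(2)])"
```

```text
[([337, 152, 3, 11, 21], [338.0, 157.2])] [([276, 255, 25, 12, 95], [288.2, 260.4])] [array([-1. ,  3.7,  1.6]), array([-1. ,  3.7,  1.6])]
```

>>> arm_command --moves '[[[0,-0.002,0],[0,0,0],255],[[0,-0.004,0],[0,0,0],255],[[-0.001,-0.007,0],[0,0,0],255],[[-0.001,-0.01,0],[0,0,0],255],[[-0.001,-0.013,0],[0,0,0],255],[[-0.001,-0.016,0],[0,0,0],255],[[-0.002,-0.019,0],[0,0,0],255],[[-0.002,-0.022,0],[0,0,0],255],[[-0.002,-0.025,0],[0,0,0],255],[[-0.003,-0.028,0],[0,0,0],255],[[-0.003,-0.031,0],[0,0,0],255],[[-0.003,-0.034,0],[0,0,0],255]]'

```text
t: 12.0
ee_pos: [0.5742, 0.1666, 0.1944]
orientation: [0.526, 0.472, -0.521, 0.479]
ft_force: [0.5, 2.6, 1.7]
gripper_width: 0.0001
```

>>> arm_command --moves '[[[0,-0.003,0],[0,0,0],255],[[0,-0.006,0],[0,0,0],255],[[-0.001,-0.009,0],[0,0,0],255],[[-0.001,-0.012,0],[0,0,0],255],[[-0.001,-0.015,0],[0,0,0],255],[[-0.002,-0.018,0],[0,0,0],255],[[-0.002,-0.021,0],[0,0,0],255],[[-0.002,-0.024,0],[0,0,0],255],[[-0.002,-0.026,0],[0,0,0],255],[[-0.003,-0.028,0],[0,0,0],255]]'

```text
t: 13.0
ee_pos: [0.571, 0.1383, 0.1942]
orientation: [0.526, 0.472, -0.521, 0.478]
ft_force: [0.2, 2.4, -1.3]
gripper_width: 0.0002
```

>>> arm_command --moves '[[[0,-0.001,0],[0,0,0],255],[[0,-0.002,0],[0,0,0],255],[[0,-0.003,0],[0,0,0],255],[[0,-0.004,0],[0,0,0],255],[[0,-0.005,0],[0,0,0],255],[[-0.001,-0.006,0],[0,0,0],255],[[-0.001,-0.007,0],[0,0,0],255],[[-0.001,-0.008,0],[0,0,0],255],[[-0.001,-0.009,0],[0,0,0],255],[[-0.001,-0.01,0],[0,0,0],255],[[-0.001,-0.011,0],[0,0,0],255],[[-0.001,-0.011,0],[0,0,0],255]]'

```text
t: 14.2
ee_pos: [0.5698, 0.127, 0.1941]
orientation: [0.526, 0.472, -0.522, 0.478]
ft_force: [-0.0, 2.2, -1.2]
gripper_width: -0.0
```

Run:
```python
from h import *
print(bot.get_obs()["ft_force"].round(1))
a=snap("scene","s4");b=snap("side","d4");w=snap("wrist","w4")
c=lambda i,x,y:cv2.resize(i[y:y+75,x:x+100],(400,300),interpolation=cv2.INTER_CUBIC)
cv2.imwrite("pics/v4.png",np.vstack([np.hstack([c(a,270,160),c(b,185,195)]),np.hstack([cv2.resize(w,(400,300)),np.zeros((300,400,3),np.uint8)])])[:,:,::-1])
```

```text
[-0.   2.2 -1.2]
```

View pics/v4.png

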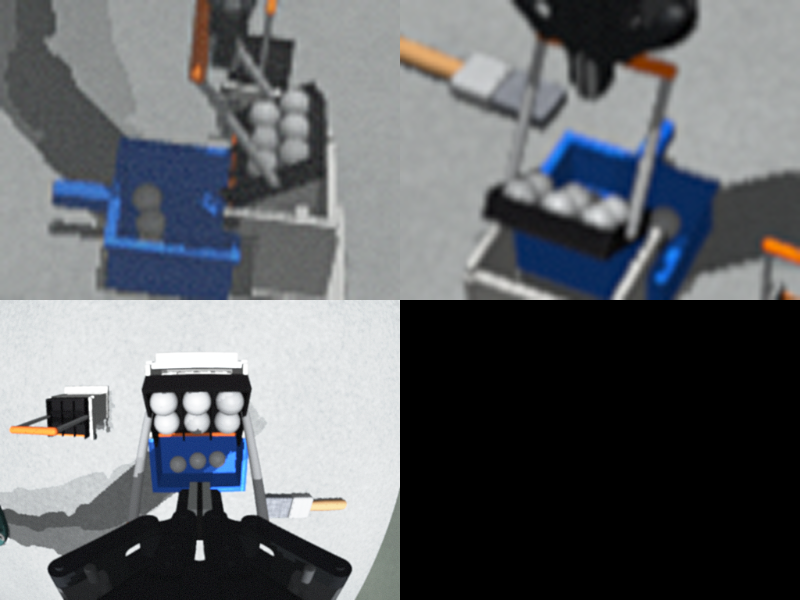

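Wrist view: all three front balls are in the bin (177–217, 460) and six are still in the tray. Next I lower the tray slowly.

>>> arm_command --moves '[[[0,0.001,0],[0,0,0],255],[[0,0.003,0],[0,0,0],255],[[0,0.005,0],[0,0,0],255],[[0.001,0.007,0],[0,0,0],255],[[0.001,0.009,0],[0,0,0],255],[[0.001,0.011,0],[0,0,0],255],[[0.001,0.013,0],[0,0,0],255],[[0.001,0.015,0],[0,0,0],255],[[0.002,0.0175,0],[0,0,0],255],[[0.002,0.02,0],[0,0,0],255],[[0.002,0.0225,0],[0,0,0],255],[[0.002,0.025,0],[0,0,0],255]]'

```text
t: 15.55
ee_pos: [0.5721, 0.1525, 0.1942]
orientation: [0.526, 0.472, -0.521, 0.479]
ft_force: [1.6, 1.4, 0.1]
gripper_width: -0.0002
```

>>> arm_command --moves '[[[0,0.0025,0],[0,0,0],255],[[0,0.005,0],[0,0,0],255],[[0.001,0.0075,0],[0,0,0],255],[[0.001,0.01,0],[0,0,0],255],[[0.001,0.0125,0],[0,0,0],255],[[0.001,0.015,0],[0,0,0],255],[[0.002,0.0175,0],[0,0,0],255],[[0.002,0.02,0],[0,0,0],255],[[0.002,0.0225,0],[0,0,0],255],[[0.002,0.025,0],[0,0,0],255],[[0.002,0.0275,0],[0,0,0],255],[[0.003,0.03,0],[0,0,0],255]]'

```text
t: 16.75
ee_pos: [0.5747, 0.1827, 0.1941]
orientation: [0.525, 0.472, -0.522, 0.478]
ft_force: [-0.6, 2.3, -0.9]
gripper_width: 0.0001
```

>>> arm_command --moves '[[[0,0.002,0],[0,0,0],255],[[0,0.004,0],[0,0,0],255],[[0.001,0.006,0],[0,0,0],255],[[0.001,0.008,0],[0,0,0],255],[[0.001,0.01,0],[0,0,0],255],[[0.001,0.012,0],[0,0,0],255],[[0.001,0.014,0],[0,0,0],255],[[0.001,0.016,0],[0,0,0],255],[[0.002,0.018,0],[0,0,0],255],[[0.002,0.02,0],[0,0,0],255],[[0.002,0.022,0],[0,0,0],255],[[0.002,0.024,0],[0,0,0],255]]'

```text
t: 17.95
ee_pos: [0.5769, 0.206, 0.1942]
orientation: [0.525, 0.472, -0.522, 0.479]
ft_force: [0.8, -0.3, 0.4]
gripper_width: 0.0001
```

>>> arm_command --moves '[[[0.002,0.015,0],[0,0,0],255],[[0.003,0.03,0],[0,0,0],255],[[0.003,0.035,0.02],[0,0,0],255],[[0.003,0.035,0.06],[0,0,0],255],[[0.003,0.035,0.1],[0,0,0],255],[[0.003,0.035,0.12],[0,0,0],255],[[0.003,0.035,0.12],[0,0,0],255]]'

```text
t: 18.65
ee_pos: [0.5817, 0.2442, 0.3185]
orientation: [0.528, 0.472, -0.519, 0.48]
ft_force: [1.2, 0.2, 0.3]
gripper_width: -0.0002
```

Run:
```python
from h import *
print(bar("scene"),bar("side"))
a=snap("scene","s5");b=snap("side","d5");w=snap("wrist","w5")
c=lambda i,x,y:cv2.resize(i[y:y+75,x:x+100],(400,300),interpolation=cv2.INTER_CUBIC)
cv2.imwrite("pics/v5.png",np.vstack([np.hstack([c(a,270,160),c(b,185,195)]),np.hstack([cv2.resize(w,(400,300)),cv2.resize(a,(400,300))])])[:,:,::-1])
```

```text
[([337, 152, 3, 11, 20], [338.0, 157.2]), ([346, 174, 4, 9, 32], [347.4, 178.2])] [([204, 220, 11, 6, 42], [208.6, 222.9]), ([276, 255, 25, 12, 92], [288.5, 260.5])]
```

View pics/v5.png

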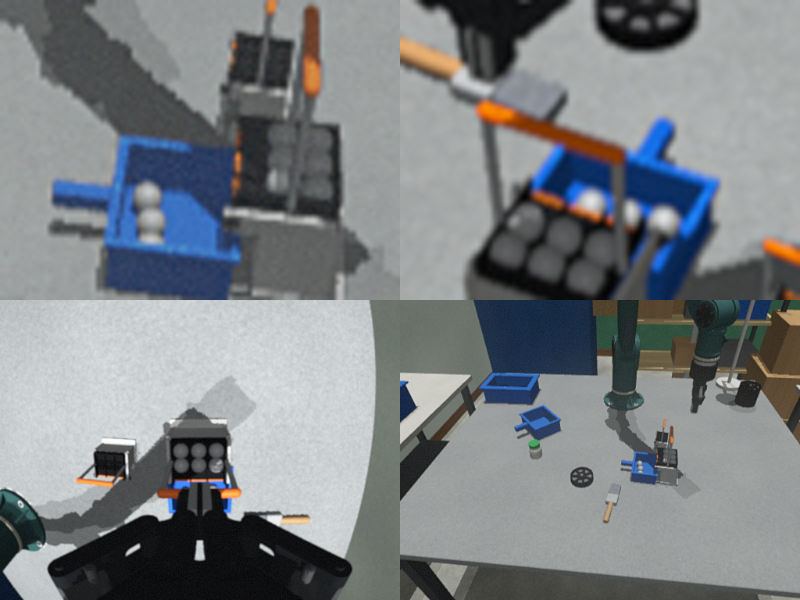

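The tray is back level: the bar's +x end is at (204,220), the same pixel as at the start. Six balls are in their pockets, three are in the upright bin, and the gripper is clear. I'm handing in.

```bash
python3 -c "
from bench import bot
print(bot.job_done())"
```

```text
the job is handed in; nothing more can be done
None
```

The job is done and handed in, at about 19 s of the 64 s allowed. I carried the small blue bin by its handle and set it under the lip of the large tray. I then pushed the bar slowly to about 0.6 rad, worked out from how far the bar had moved, until the front row rolled off. After that I lowered the tray slowly and drew the arm clear.

**Last pictures:**
- The three balls are in the upright bin and the other six are in their pockets.
- The tray is level, with the visible end of the bar back at its starting pixel in the side camera.
- The hub, jar and brush look unmoved by eye; I did not measure them.

**Forces:** readings stayed under about 8 N; the highest was 7.5 N, when the bin touched down.

**Disagreement:** one camera fit put the held bin's angle 2.4° off the gripper's reading. I relied on the gripper's reading, and the bin's position agreed either way to about 1 mm. A bin corner in the first fit was also a 6.5-pixel outlier; the wrist camera then agreed with that fit to about 4 mm.

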